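# Feed the die-cutting machine and start the pass

### The job

Push the loaded cutting platform up the machine's lead-in flap, over the hinge bar and straight in between the side guides until its clear pad is snug against the rollers; push gently all the way (never harder than about 20 N) and do not try to force it through. Then wind the crank forward, over the top, so that the rollers take the platform and draw it in until its front edge shows beyond the cover on the far side, and leave it held there between the rollers. Leave everything else on the table where it is.

Things in the scene. Friction and masses are not known exactly. Their poses are not given: they have to be found in the camera images.
- machine: White tabletop roller die-cutting machine, fixed to the table. Origin on the table under the nip of its two rollers; +x is the feed direction (level), +y the left side seen along the feed. Infeed side, by x in mm: flap (ramp) -264 to -144, hinge bar -140, level feed table -144 to -10 at height 24.6, rollers at 0, cover -33 to 33. The outfeed side beyond is alike.
- flap_foot (a point): Middle of the lower edge of the infeed flap, on the table, 264 mm before the nip. The flap is a smooth ramp 130 mm wide, its face rising evenly from height 0 here to 24.6 mm at 144 mm before the nip (11.6 degrees).
- hinge_bar (a point): Crest of the round steel hinge bar that lies across the feed as a lip at the top of the flap: 140 mm before the nip, 26.6 mm high (2 mm above the feed table behind it). Beyond it low side guides (tops 35 mm high, mouths flared) leave 114 mm between them, 57 mm either side of the centre line, up to the cheeks.
- nip (a point): Mid-point between the rubber rollers (24 mm thick, lying along the machine's y), 30.4 mm high. The platform's thin front slips between them; when the pad's front edge comes to about 2 mm before this point the upper roller stops it hard, within a fraction of a mm. Only if the pad touches it will it take the platform. The upper roller is geared to the crank and turns only with it. The cover's underside is 78 mm high.
- cover_exit (a point): Middle of the upper far edge of the cover, 110 mm high, 33 mm beyond the nip. The cover with its cheeks is 154 mm wide and spans 33 mm (cheeks 36 mm) to either side of the nip.
- platform: Loaded cutting platform, one rigid slab, 0.24 to 0.42 kg, flat on the table before the flap: dark plate 130 long (x), 96 wide (y), 6 mm thick, too wide to grip; a spine 8 wide, 12 mm high along its square rear edge (65 mm behind the origin), to push on; a pale clear cutting pad fixed on it, top 12 mm high, its front edge 2 to 18 mm behind the plate's: it differs. Origin: centre of the underside; +x to the front.
- platform_mid (a point): Centre of the platform, 6 mm above its underside. Pushed up the flap it noses upwards over the hinge bar; once its middle is 10 mm or more past the bar it tips down level onto the bar and feed table as soon as the push is eased off. Fingers pressed on its rear edge keep it from tipping, and it can jam.
- platform_front (a point): Middle of the plate's rounded front edge, 3 mm above the underside, 65 mm ahead of the origin.
- crank (a joint): Crank angle in rad: 0 = leaning 60 degrees back from upright, against the feed; grows as it is wound forward, over the top (upright at 1.05) and on in the feed direction. Starts at -0.25 to 0.1. Stiff: stays where left; 8 to 12 N at the handle, square to the arm. With the rollers biting, 1 rad feeds about 18 mm; 1 to 2.2 rad bring the front edge beyond the cover.
- crank_knob (a point): Centre of the crank's handle: a black bar 20 mm thick, 52 mm long, parallel to the machine's y axis, on its -y side, 123 mm from the centre line; the crank arm is at its inner end, 26 mm nearer the machine. The handle does not spin on the arm.
- crank_axis (a point): Point on the crank's turning axis (parallel to the machine's y), 85 mm high, in the plane of the handle's centre; the handle goes round it at a radius of 80 mm.
- spool_a: Bystander: wooden thread spool with tan thread, 28 mm across, 44 mm tall; origin at the centre of its underside. To be left alone.
- spool_b: Bystander: wooden thread spool with grey thread, 28 mm across, 44 mm tall; origin at the centre of its underside. To be left alone.
- tumbler: Bystander: clear glass tumbler, 76 mm across, 95 mm tall; origin at the centre of its underside. To be left alone.
- hoop: Bystander: flat wooden ring (embroidery hoop), 68 mm across, 20 mm tall; origin at the centre of its underside. To be left alone.
- die_case: Bystander: closed grey case of dies, 75 x 55 x 14 mm; origin at the centre of its underside. To be left alone.
- brush: Bystander: paint brush lying flat, about 200 mm long; origin at the centre of its underside as it lies. To be left alone.
There are look-alikes about, which are no part of the job. What is meant by the platform is not blue or orange, and is the larger of those in its own colour.

How it is judged:
On the way:
1. the platform lies level and square on the feed table with its front edge between the rollers (x of platform_front in the frame of machine between -0.003 and 0.022 m and z of platform_front in the frame of machine below 0.033 m and z of platform_mid in the frame of machine below 0.038 m and angle between the x axis of platform and the x axis of machine, either way round below 0.06 rad), for 0.2 s.
At the end, for the whole second after the job is handed in: The platform is held between the rollers, level, square to the feed within 0.06 rad and between the guides (within 14 mm of the centre line), with its front edge 34 to 90 mm beyond the nip line (the cover ends at 33), drawn there by the crank (wound past 0.6 rad), at rest (x of platform_front in the frame of machine between 0.034 and 0.09 m and z of platform_front in the frame of machine between 0.022 and 0.034 m and y of platform_mid in the frame of machine between -0.014 and 0.014 m and angle between the x axis of platform and the x axis of machine, either way round below 0.06 rad and value of joint crank above 0.6 rad and linear speed of platform below 0.01 m/s); the robot touches nothing.
It fails at once if the platform is pushed or pressed with more than 21 N (contact force between the fingers and platform above 21 N).
It fails at once if a bystander is moved by more than 20 mm (distance of any of spool_a, spool_b, tumbler, hoop, die_case, brush from where it was at the start of the episode above 0.02 m).
It also fails if it takes over 72 s, if anything falls off the work surface, if the arm or the gripper's body presses on something with over 40 N, if the wrist force passes 120 N, or if a joint passes its speed limit or range.

### The arm

A 6-joint arm with a two-finger parallel gripper is mounted at the origin on the work surface. World frame = base frame: x ahead of the robot, y to its left, z up, the work surface at z = 0. Lengths are in m, angles in rad, forces in N, time in s.
With the tool pointing down it reaches from about 0.375 to 0.9 m from the base axis. Payload 3.1 kg.
Tool frame: the origin (TCP) lies between the finger pads; the fingertips stand 14 mm ahead of it and the grasp point (between the pads) lies 5 mm behind it; z points along the fingers, y is the line along which they close (so a half turn about z gives the same grasp; the last joint's range is limited). The gripper opens to 85 mm and grips with 20 to 120 N. Pads are 22 mm wide; open, the fingers measure 114 mm over their backs; the gripper's body (76 mm by 85 mm) begins 54 mm behind the grasp point. The pads swing forward as they close: fully open they stand 13 mm farther back than shut.
Start: joints at [-1.355, 0.527, 1.433, -0, 1.181, -0.178], TCP at [0.24, -0.577, 0.245] pointing down, gripper open.
Joint ranges: [-3.08, 3.08], [-0.75, 2.2], [0.22, 2.44], [-1.43, 4.57], [0, 2.65], [-2.85, 2.85]. Speed limits (rad/s): [2.79, 2.79, 3.14, 3.14, 3.14, 3.14].

### API

Orientations are given as a unit quaternion [x, y, z, w].
In Python, from plant import arm gives the robot as it stands. The module is installed in compiled form; this text tells all that it offers.
- The arm moves only by the shell command python3 -m creep 'ROWS'. ROWS is JSON, a list that holds one entry, the list of rows, each a list of 7 numbers: the shift along the tool's x, y, z scaled (see below), then the turn, a rotation vector about the tool's x, y, z scaled (see below), then the gripper command: -1 is shut, 1 is fully open, values between are in proportion. A call has 1 to 12 rows; each row shifts and turns the commanded pose from where the row before left it, along the tool's axes as they then stand; what a row does not reach is not made up. The controller multiplies each number of a shift by 3 cm and each number of a turn by 0.12 rad. A row lasts 1/12 s, in which the tool goes at most 41.7 mm and 7.16 degrees, less where a joint would pass 70% of its speed; a pose out of reach is approached as far as the arm can. A call with a number of a shift or a turn outside -1 to 1 is refused whole. A call with a gripper value outside its range is refused whole. The fingers move at their own pace and stop on an object; the grip force is fixed at half the most. Time passes only in rows, so rows that do not move let the fingers close. It gives the time, the measured TCP pose, the force, the opening and the grip force at its end, in the units of the state.
- arm.read_state(): the state, without advancing time (a new reading comes with each control period).
- arm.grab_frame(name): name is "side" or "top"; returns a dict with "image" (400x640x3 uint8, red, green, blue), "camera_matrix" (3x3 intrinsics, pixels), "k1" (the pictures are not rectified: a ray, as slopes to the right and down, at radius r is drawn at 1 + k1 r^2 times it, then the intrinsics apply), "world_to_cam" (4x4, takes a point from world to camera coordinates). Camera axes: x right, y down, z forward; pixel columns grow to the right and rows downward; lengths in m; the calibration is good to about 2 mm. A picture is of the moment at which its call begins. There is no depth.
- arm.close_job(): hands the job in; it is judged then, once.
Trained networks look in a picture, given as the dict that the camera call returned (one of the last four; its "shot" number tells which), for a name from the list of things; names that differ only in an ending like _2 or _b are one class to them, and where a whole thing is asked for, a point or a joint stands for the part that bears it (a point fixed in the world has none). Each returns a list of dicts, best first, with "p" (0 to 1); they miss things now and then, are a little off and sometimes report something else, mostly with a low value. They report only what shows in the picture. A call takes as long as a camera call. They do not tell look-alikes from the thing itself.
- arm.search_frame(picture, target): "bbox" ([left, top, right, bottom] in pixels, round what is visible of it).
- arm.landmark_of(picture, target): "xy" ([column, row] in pixels: a listed point, or the origin of a listed thing).
The state is a dict: "clock": time; "joints": joint angles; "joint_vel": joint speeds; "tau": joint torques, N m; "tcp_pos": TCP position; "eef_rot": TCP orientation; "wrist_force": force on the tool from outside, world axes, zero at the start; "wrist_torque": the same for the moment, N m; "opening": opening from 0.0 (shut) to 1.0 (fully open); "grip_force": force on a finger pad.
Only numpy, scipy, OpenCV 4.12 (cv2) and the standard library are available. Lean on these libraries where they do the work, as an engineer would, in place of code of your own. Each camera call takes 0.05 s, during which the arm holds its last target. There are 200 camera calls.

## Working session

There is one attempt and no reset: what is moved stays moved. The work goes in short steps, Python scripts to look and compute and a shell command to move; the robot and the scene stay as the last step left them, time stands still between calls to the robot, and variables do not carry over. Pictures are saved under pics/ and viewed, at most 10 in all, crops included, and the job is handed in when it is done.

```bash
mkdir -p pics; cat > h.py <<'E'
import numpy as np, cv2
from plant import arm
from scipy.spatial.transform import Rotation as R
def ray(f,uv):
    K=np.array(f["camera_matrix"]);T=np.array(f["world_to_cam"])
    d=(np.array([uv[0]-K[0,2],uv[1]-K[1,2]])/[K[0,0],K[1,1]])
    s=d.copy()
    for _ in range(20): s=d/(1+f["k1"]*(s@s))
    return -T[:3,:3].T@T[:3,3], T[:3,:3].T@np.array([s[0],s[1],1])
def onz(f,uv,z):
    o,d=ray(f,uv); return (o+d*(z-o[2])/d[2])
def proj(f,p):
    K=np.array(f["camera_matrix"]);T=np.array(f["world_to_cam"])
    c=T[:3,:3]@np.array(p)+T[:3,3]; s=c[:2]/c[2]; s=s*(1+f["k1"]*(s@s))
    return s*[K[0,0],K[1,1]]+K[:2,2]
def save(f,n): cv2.imwrite("pics/"+n+".png",cv2.cvtColor(f["image"],cv2.COLOR_RGB2BGR))
E
python3 - <<'E'
from h import *
Z=dict(flap_foot=0,hinge_bar=.0266,nip=.0304,cover_exit=.11,platform=0,platform_mid=.006,platform_front=.003,crank_knob=.1,crank_axis=.085,spool_a=0,tumbler=0,hoop=0,die_case=0,brush=0,machine=0)
for n in("side","top"):
    f=arm.grab_frame(n);save(f,n+"0")
    o,_=ray(f,(320,200));print(n,o.round(3))
    for k,z in Z.items():
        for d in arm.landmark_of(f,k)[:4]:
            print(k,round(d["p"],2),np.round(d["xy"],0),onz(f,d["xy"],z)[:2].round(3))
print(arm.read_state())
E
```

```text
side [0.421 0.747 1.018]
flap_foot 0.7 [317. 194.] [ 0.558 -0.093]
flap_foot 0.46 [270. 205.] [ 0.691 -0.023]
flap_foot 0.4 [225. 301.] [0.727 0.301]
hinge_bar 0.87 [312. 222.] [0.551 0.035]
hinge_bar 0.28 [313. 269.] [0.521 0.185]
nip 0.7 [313. 264.] [0.522 0.173]
nip 0.57 [313. 176.] [ 0.58  -0.133]
cover_exit 0.73 [313. 257.] [0.518 0.198]
platform 0.89 [371. 175.] [ 0.404 -0.2  ]
platform 0.74 [316. 163.] [ 0.586 -0.218]
platform 0.74 [385. 241.] [0.341 0.043]
platform 0.56 [398. 142.] [ 0.328 -0.367]
platform_mid 0.79 [314. 164.] [ 0.589 -0.209]
platform_mid 0.79 [400. 141.] [ 0.322 -0.37 ]
platform_mid 0.73 [367. 174.] [ 0.416 -0.196]
platform_mid 0.59 [388. 240.] [0.334 0.04 ]
platform_front 0.96 [386. 180.] [ 0.356 -0.186]
platform_front 0.92 [313. 179.] [ 0.582 -0.145]
platform_front 0.74 [384. 144.] [ 0.376 -0.346]
platform_front 0.74 [372. 226.] [0.381 0.   ]
crank_knob 0.72 [270. 218.] [0.653 0.094]
crank_axis 0.87 [267. 250.] [0.639 0.185]
spool_a 0.51 [270. 180.] [ 0.714 -0.119]
spool_a 0.5 [225. 302.] [0.725 0.302]
tumbler 0.57 [256. 336.] [0.625 0.374]
hoop 0.49 [269.
[... 1516 characters left out ...]
': array([-1.35548535e+00,  5.27530996e-01,  1.43268212e+00,  1.23282645e-05,
        1.18139730e+00, -1.78461306e-01]), 'joint_vel': array([-6.02494114e-05,  1.23938378e-03,  5.70700642e-05,  1.32126886e-03,
       -9.83201430e-04,  1.21540851e-03]), 'tau': array([ 8.20219921e-04, -4.42311716e+01, -1.78417164e+01, -1.67458638e-04,
        7.29457443e-04,  1.47903908e-06]), 'tcp_pos': array([ 0.23984653, -0.5771333 ,  0.24529704]), 'eef_rot': array([ 9.80680911e-01,  1.95614291e-01,  5.53807101e-06, -8.98388980e-06]), 'wrist_force': array([ 0.64491361, -0.17663462, -0.08523321]), 'wrist_torque': array([-0.01881495, -0.00875905, -0.01785317]), 'grip_force': 0.0, 'opening': 1.0018543591532298}
```

View pics/top0.png

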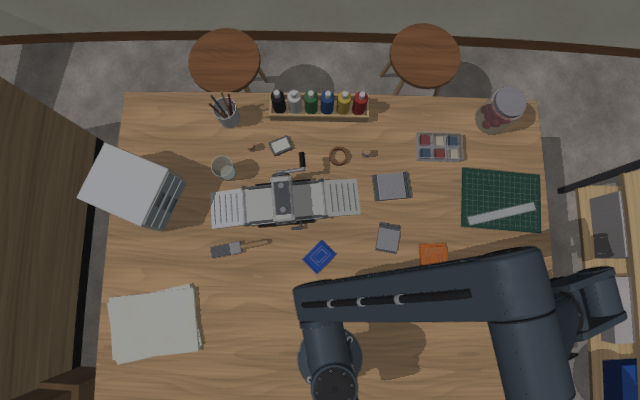

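View pics/side0.png

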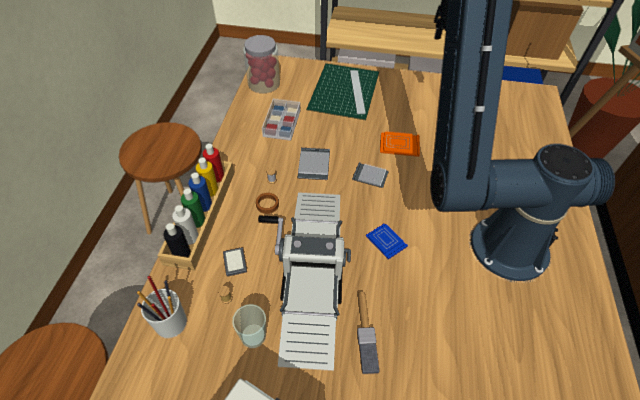

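The top view shows the candidates: grey large (391,185) in front of the flap, grey small (388,238), blue (320,256) and orange (433,255). By the description it is the large grey one at (391,185). The machine feeds towards image left (+y world). I'll check this choice in a close crop.

```bash
python3 - <<'E'
from h import *
a=cv2.imread("pics/top0.png")[160:270,290:440];b=cv2.imread("pics/side0.png")[130:290,250:410]
a=cv2.resize(a,None,fx=5,fy=5,interpolation=cv2.INTER_CUBIC)[:550,:]
cv2.imwrite("pics/c1.png",a)
b=b[0:110,20:170];cv2.imwrite("pics/c2.png",cv2.resize(b,None,fx=5,fy=5,interpolation=cv2.INTER_CUBIC))
E
```

```text
(no output)
```

View pics/c1.png

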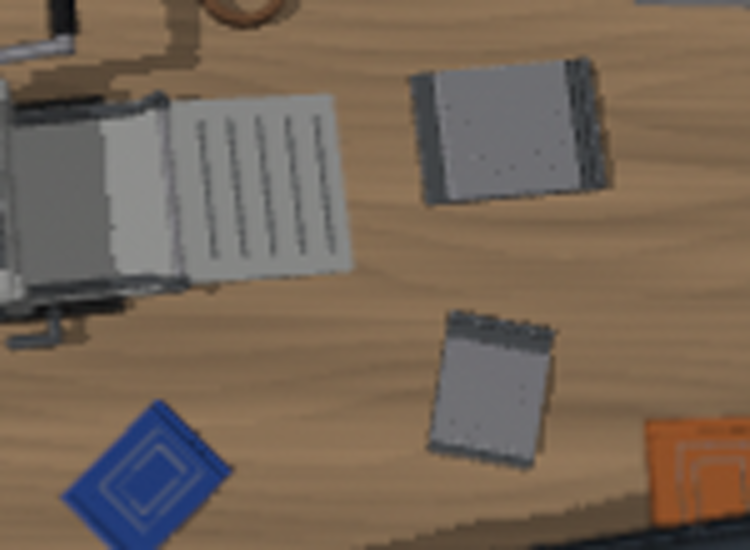

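View pics/c2.png

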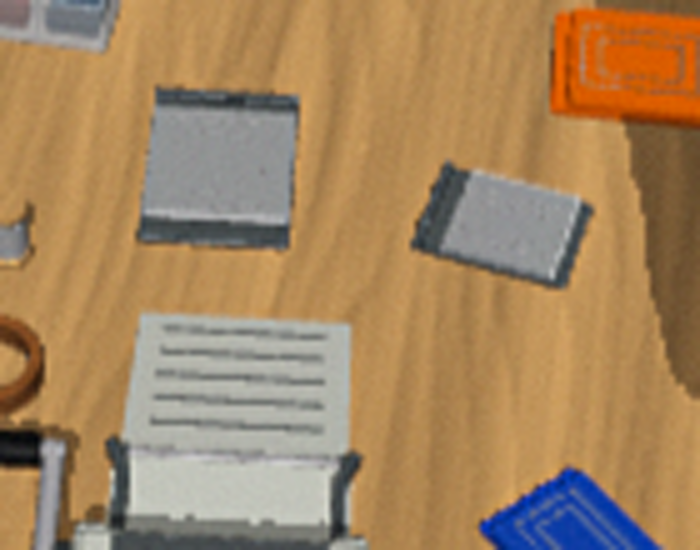

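The crops show the large grey platform, with a spine at the rear (right in the top view, crop 590,60–608,186) and a dark front strip facing the flap. It lies a little to the crank side. The smaller grey one at crop (490,390) is a decoy. Next I'll measure in the machine frame.

```bash
cat >> h.py <<'E'
def mframe(p,nip,yaw):
    c,s=np.cos(yaw),np.sin(yaw);d=np.array(p)[:2]-nip
    return np.array([c*d[0]+s*d[1],-s*d[0]+c*d[1]])
E
python3 - <<'E'
from h import *
ft=arm.grab_frame("top");fs=arm.grab_frame("side")
T=lambda u,v,z:onz(ft,(290+u/5-.4,160+v/5-.4),z)[:2]
S=lambda u,v,z:onz(fs,(270+u/5-.4,130+v/5-.4),z)[:2]
print("top flap",T(332,95,0),T(352,270,0),T(170,100,.0246),T(187,288,.0246))
print("side flap",S(140,314,0),S(352,325,0))
pt=[T(410,75,.006),T(430,203,.006),T(590,60,.012),T(608,186,.012)]
ps=[S(138,240,.006),S(288,247,.006),S(155,90,.012),S(299,96,.012)]
for n,p in(("t",pt),("s",ps)):
    p=np.array(p);print(n,p.round(4).tolist(),"c",p.mean(0),"yaw",np.degrees(np.arctan2(*(p[0]+p[1]-p[2]-p[3])[::-1])),"rear yaw",np.degrees(np.arctan2(*(p[2]-p[3])[::-1]))+90)
P=[]
for n,z,x in(("flap_foot",0,-.264),("hinge_bar",.0266,-.14),("nip",.0304,0),("cover_exit",.11,.033)):
    for f in(ft,fs):
        d=arm.landmark_of(f,n)
        if d: P.append((x,*onz(f,d[0]["xy"],z)[:2]))
P=np.array(P);print(P.round(4))
x=P[:,0];a=np.polyfit(x,P[:,1],1);b=np.polyfit(x,P[:,2],1)
print("slopes",a,b,"yaw",np.degrees(np.arctan2(b[0],a[0])))
yaw=np.arctan2(b[0],a[0]);nip=np.array([a[1],b[1]])
for p in pt+ps: print(mframe(p,nip,yaw).round(4))
E
```

```text
top flap [ 0.61728313 -0.08910513] [ 0.49020544 -0.10300288] [0.60575024 0.02797739] [0.47224499 0.01445511]
side flap [ 0.61842359 -0.08666639] [ 0.48914829 -0.10223217]
t [[0.6317, -0.1448], [0.5383, -0.1582], [0.6438, -0.2745], [0.5515, -0.2849]] c [ 0.59131533 -0.21560423] yaw 95.65766908140742 rear yaw 96.3976489545424
s [[0.6309, -0.1409], [0.5373, -0.1527], [0.6458, -0.2684], [0.5512, -0.2807]] c [ 0.59129789 -0.21068095] yaw 96.43181922151014 rear yaw 97.44647696708779
[[-0.264   0.5556 -0.0913]
 [-0.14    0.5398  0.0233]
 [-0.14    0.5453  0.0319]
 [ 0.      0.5264  0.1688]
 [ 0.      0.5278  0.168 ]
 [ 0.033   0.5241  0.1984]
 [ 0.033   0.5139  0.1956]]
slopes [-0.12033437  0.52505577] [0.97927924 0.16613428] yaw 97.00541776543767
[-0.3217 -0.0679]
[-0.3235  0.0264]
[-0.4519 -0.0641]
[-0.4509  0.0287]
[-0.3177 -0.0676]
[-0.318   0.0267]
[-0.446  -0.0669]
[-0.4467  0.0286]
```

```bash
python3 -m creep '[[[0,0,0,0,0,0.77,1],[0,0,0,0,0,0.77,1],[0,0,0,0,0,0.77,1],[0.78,-0.52,0,0,0,0,1],[0.78,-0.52,0,0,0,0,1],[0.78,-0.52,0,0,0,0,1],[0.78,-0.52,0,0,0,0,1],[0.78,-0.52,0,0,0,0,1],[0.78,-0.52,0,0,0,0,1],[0.78,-0.52,0,0,0,0,1],[0.78,-0.52,0,0,0,0,1],[0.78,-0.52,0,0,0,0,1]]]'
python3 -m creep '[[[0.78,-0.52,0,0,0,0,1],[0.78,-0.52,0,0,0,0,1],[0.78,-0.52,0,0,0,0,1],[0.78,-0.52,0,0,0,0,1],[0.78,-0.52,0,0,0,0,1],[0.78,-0.52,0,0,0,0,1],[0.78,-0.52,0,0,0,0,1],[0.78,-0.52,0,0,0,0,1],[0.78,-0.52,0,0,0,0,1],[0.78,-0.52,0,0,0,0,1],[0.78,-0.52,0,0,0,0,1],[0,0,0,0,0,0,1]]]'
```

```text
clock: 3.1
tcp_pos: [0.4336, -0.4122, 0.2454]
eef_rot: [0.998, 0.058, 0.0, 0.0]
wrist_force: [-0.5, -0.6, -0.4]
opening: 0.995
grip_force: 0.0
clock: 4.1
tcp_pos: [0.672, -0.2087, 0.2452]
eef_rot: [0.998, 0.061, 0.002, -0.001]
wrist_force: [0.3, 0.4, 0.4]
opening: 1.0
grip_force: 0.0
```

```bash
python3 -m creep '[[[0,0,0.9,0,0,0,1],[0,0,0.9,0,0,0,1],[0,0,0.9,0,0,0,1],[0,0,0.9,0,0,0,1],[0,0,0.9,0,0,0,1],[0,0,0.9,0,0,0,1],[0,0,0.9,0,0,0,1],[0,0,0.5,0,0,0,1],[0,0,0.1,0,0,0,1],[0,0,0,0,0,0,1],[0,0,0,0,0,0,1]]]'
python3 - <<'E'
from h import *
f=arm.grab_frame("side")
im=cv2.cvtColor(f["image"],cv2.COLOR_RGB2BGR)[120:260,240:420]
cv2.imwrite("pics/s1.png",cv2.resize(im,None,fx=4,fy=4,interpolation=cv2.INTER_CUBIC))
E
```

```text
clock: 5.02
tcp_pos: [0.6693, -0.2134, 0.0396]
eef_rot: [0.998, 0.058, 0.001, 0.001]
wrist_force: [-0.1, -0.0, 0.6]
opening: 1.004
grip_force: 0.0
```

View pics/s1.png

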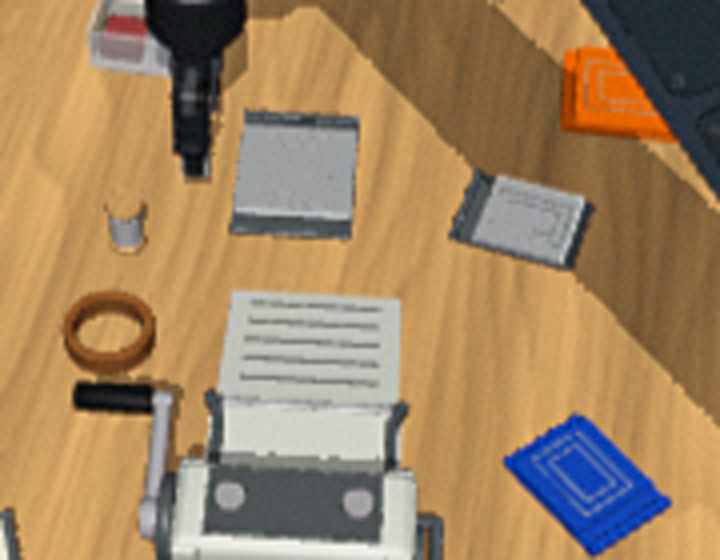

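The near finger tip shows at crop (195,178), beside the platform, with clear space between them. I'll work out the tip height from this.

```bash
python3 - <<'E'
from h import *
f=arm.grab_frame("side")
for z in(.02,.03,.04):
  for q in (.043,.057): print(z,q,proj(f,np.array([.6693-.117*q,-.2134+.993*q,z])).round(1))
E
python3 -m creep '[[[0,0,0.4,0,0,0,1],[0,0,0.3,0,0,0,1],[0,0,0,0,0,0,1]]]'
```

```text
0.02 0.043 [288.7 166.3]
0.02 0.057 [288.2 169.5]
0.03 0.043 [288.5 164.1]
0.03 0.057 [288.1 167.3]
0.04 0.043 [288.4 161.9]
0.04 0.057 [288.  165.1]
clock: 5.37
tcp_pos: [0.6669, -0.2121, 0.0153]
eef_rot: [0.998, 0.058, -0.002, -0.001]
wrist_force: [-0.8, 0.5, -0.2]
opening: 0.995
grip_force: 0.0
```

```bash
python3 -m creep '[[[0,0,0.2,0,0,0,1],[0,0,0.12,0,0,0,1],[0,0,0,0,0,0,1]]]' && python3 -m creep '[[[-0.2,0,0,0,0,0,1],[-0.2,0,0,0,0,0,1],[-0.08,0,0,0,0,0,1],[-0.08,0,0,0,0,0,1],[-0.08,0,0,0,0,0,1],[-0.08,0,0,0,0,0,1],[-0.08,0,0,0,0,0,1],[-0.08,0,0,0,0,0,1],[-0.08,0,0,0,0,0,1],[-0.08,0,0,0,0,0,1],[-0.08,0,0,0,0,0,1],[-0.08,0,0,0,0,0,1]]]'
cat >> h.py <<'E'
NIP=np.array([.523,.167]);YAW=np.radians(96.7)
def where(show=None,z=0.006):
    for n in("top","side"):
        f=arm.grab_frame(n)
        for k,h in(("platform_mid",z),("platform_front",z-.003)):
            for d in arm.landmark_of(f,k):
                p=onz(f,d["xy"],h)
                m=mframe(p,NIP,YAW)
                if abs(m[1])<.05 : print(n,k,round(d["p"],2),(m*1000).round(1))
        if show: save(f,show+n)
E
python3 -c "
from h import *
where()"
```

```text
clock: 5.62
tcp_pos: [0.6677, -0.2125, 0.0065]
eef_rot: [0.998, 0.058, -0.001, -0.001]
wrist_force: [0.1, 0.3, 0.2]
opening: 1.0
grip_force: 0.0
clock: 6.62
tcp_pos: [0.6329, -0.2172, 0.008]
eef_rot: [0.998, 0.058, 0.001, 0.0]
wrist_force: [2.0, 0.4, 0.6]
opening: 0.997
grip_force: 1.3
top platform_mid 0.46 [-3.969e+02  1.000e-01]
top platform_mid 0.28 [-393.1  -11.6]
top platform_front 0.52 [-321.9  -10.9]
side platform_mid 0.93 [-406.5  -11.3]
side platform_front 0.9 [-316.9  -11.9]
```

```bash
python3 -m creep '[[[-0.08,0,0,0,0,0,1],[-0.08,0,0,0,0,0,1],[-0.08,0,0,0,0,0,1],[-0.06,0,0,0,0,0,1],[0,0,0,0,0,0,1],[0.5,0,0,0,0,0,1],[0.5,0,0,0,0,0,1],[0,0,-0.7,0,0,0,1],[0,0,-0.9,0,0,0,1],[0,0,-0.9,0,0,0,1],[0,0,0,0,0,0,1]]]'
python3 - <<'E'
from h import *
where("a")
a=cv2.imread("pics/atop.png")[160:270,290:440];b=cv2.imread("pics/aside.png")[130:240,270:420]
cv2.imwrite("pics/a.png",cv2.resize(np.vstack([a,b]),None,fx=2.7*1,fy=2.7,interpolation=cv2.INTER_CUBIC))
E
```

```text
clock: 7.83
tcp_pos: [0.6557, -0.216, 0.0879]
eef_rot: [0.998, 0.059, 0.003, 0.002]
wrist_force: [0.9, -0.6, 0.6]
opening: 0.999
grip_force: 0.0
top platform_mid 0.72 [ 47.6 -25.6]
side platform_mid 0.57 [-387.1   -4.7]
side platform_front 0.58 [-333.3    4.5]
side platform_front 0.34 [-261.8   -1.5]
```

View pics/a.png

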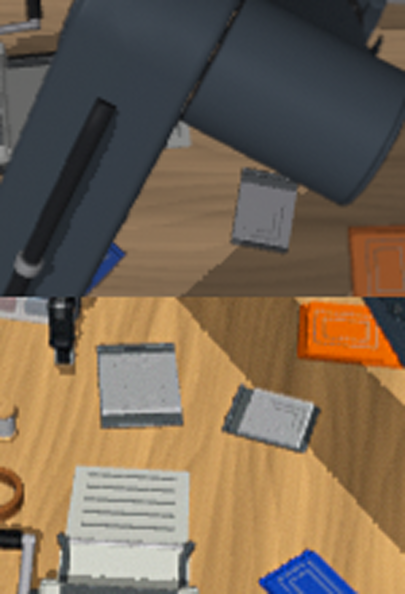

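The side half shows the platform corners at about rear (98,346)/(174,343) and front (103,427)/(183,424). It has been centred, with a slight turn.

```bash
python3 - <<'E'
from h import *
f=arm.grab_frame("side")
S=lambda u,v,z:mframe(onz(f,(270+u/2.7-.3,130+(v-297)/2.7-.3),z),NIP,YAW)
p=np.array([S(103,427,.006),S(183,424,.006),S(98,346,.012),S(174,343,.012)]);print(p.round(4),p.mean(0))
d=p[0]+p[1]-p[2]-p[3];print("yaw",np.degrees(np.arctan2(d[1],d[0])))
r=p[3]-p[2];print(np.degrees(np.arctan2(-r[0],r[1])))
# refine with contour: dark+grey low-saturation pixels
im=f["image"][140:186,290:350];hsv=cv2.cvtColor(im,cv2.COLOR_RGB2HSV)
m=(hsv[...,1]<70).astype(np.uint8);n,l,s,c=cv2.connectedComponentsWithStats(m)
i=1+np.argmax(s[1:,4]);print(s[i])
cnt=cv2.findContours((l==i).astype(np.uint8),0,1)[0][0]
q=cv2.approxPolyDP(cv2.convexHull(cnt),3,True)[:,0]+[290,140];print([(x.tolist(),(mframe(onz(f,x,.008),NIP,YAW)*1000).round(1).tolist()) for x in q])
E
```

```text
[[-0.3197 -0.0378]
 [-0.331   0.0549]
 [-0.4468 -0.0533]
 [-0.4588  0.0396]] [-0.38910742  0.00085395]
yaw 6.89940420654119
7.35472304790501
[ 16   7  32  32 900]
[([333, 147], [-461.5, 35.8]), ([337, 176], [-332.2, 53.3]), ([308, 178], [-317.3, -37.1]), ([306, 148], [-450.2, -53.5])]
```

```bash
python3 -m creep '[[[-0.67,0.8,0,0,0,-1,0.2],[-0.4,0.96,0,0,0,-1,0.2],[-0.5,0.86,0,0,0,-1,0.2],[-0.4,0.9,0,0,0,-1,0.2],[0,0,0,0,0,-1,0.2],[0,0,0,0,0,-1,0.2],[0,0,0,0,0,-1,0.2],[0,0,0,0,0,-1,0.2],[0,0,0,0,0,-1,0.2],[0,0,0,0,0,-1,0.2],[0,0,0,0,0,-1,0.2],[0,0,0,0,0,-1,0.2]]]';python3 -m creep '[[[0,0,0,0,0,-1,0.2],[0,0,0,0,0,0,0.2]]]'
python3 - <<'E'
from h import *
s=arm.read_state();m=R.from_quat(s["eef_rot"]).as_matrix()
print(mframe(s["tcp_pos"],NIP,YAW),np.degrees(np.arctan2(m[1,0],m[0,0])),m[:,2].round(3),s["joints"].round(2))
E
```

```text
clock: 9.18
tcp_pos: [0.6273, -0.3301, 0.0813]
eef_rot: [0.71, 0.704, -0.0, -0.001]
wrist_force: [0.0, 0.1, 0.3]
opening: 0.6
grip_force: 0.0
clock: 9.35
tcp_pos: [0.6274, -0.3301, 0.0814]
eef_rot: [0.668, 0.744, -0.0, -0.001]
wrist_force: [-0.1, -0.2, -0.0]
opening: 0.599
grip_force: 0.0
[-0.50584052 -0.04568294] 96.17617266816607 [-0.002  0.001 -1.   ] [-0.64  0.83  1.31 -0.    1.   -0.75]
```

```bash
python3 -m creep '[[[0.2,-0.65,0,0,0,-0.07,0.2],[0.2,-0.64,0.5,0,0,0,0.2],[0,0,0.8,0,0,0,0.2],[0,0,0.6,0,0,0,0.2],[0,0,0.2,0,0,0,0.2],[0,0,0.1,0,0,0,0.2],[0,0,0,0,0,0,0.2]]]'
python3 - <<'E'
from h import *
s=arm.read_state();print((1000*mframe(s["tcp_pos"],NIP,YAW)).round(1),s["tcp_pos"])
f=arm.grab_frame("side");im=cv2.cvtColor(f["image"],cv2.COLOR_RGB2BGR)[120:190,270:370]
cv2.imwrite("pics/s3.png",cv2.resize(im,None,fx=6,fy=6,interpolation=cv2.INTER_CUBIC))
E
```

```text
clock: 9.93
tcp_pos: [0.5882, -0.3226, 0.016]
eef_rot: [0.666, 0.746, -0.0, -0.001]
wrist_force: [0.1, 0.4, 0.3]
opening: 0.603
grip_force: 0.0
[-493.9   -7.6] [ 0.58817544 -0.32264875  0.01595322]
```

View pics/s3.png

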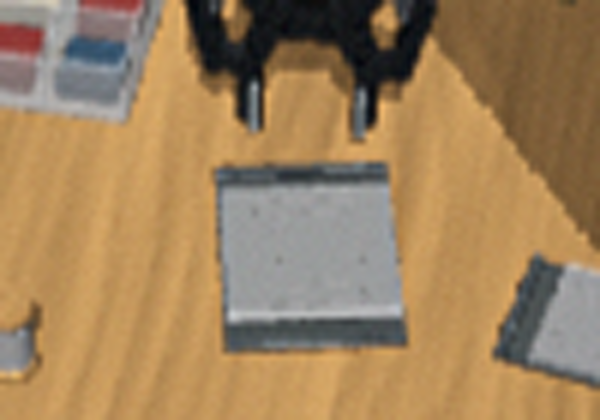

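The picture shows both fingertips, at (250,132) and (362,137), behind the spine and inside its width. Now I push it square.

```bash
python3 -m creep '[[[0.3,0,0.05,0,0,0,0.2],[0.25,0,0,0,0,0,0.2],[0.1,0,0,0,0,0,0.2],[0.1,0,0,0,0,0,0.2],[0.1,0,0,0,0,0,0.2],[0.1,-0.02,0,0,0,0,0.2],[0.1,-0.02,0,0,0,0,0.2],[0.1,-0.02,0,0,0,0,0.2],[0.1,-0.02,0,0,0,0,0.2],[0.1,-0.02,0,0,0,0,0.2],[0.1,-0.02,0,0,0,0,0.2],[0.1,-0.02,0,0,0,0,0.2]]]'
python3 -m creep '[[[0.1,-0.02,0,0,0,0,0.2],[0.1,-0.02,0,0,0,0,0.2],[0.1,-0.02,0,0,0,0,0.2],[0.1,-0.02,0,0,0,0,0.2],[0.1,0,0,0,0,0,0.2],[0.1,0,0,0,0,0,0.2]]]'
cat >> h.py <<'E'
def tcp():
    s=arm.read_state();print("tcp",(1000*mframe(s["tcp_pos"],NIP,YAW)).round(1),(1000*s["tcp_pos"][2]).round(1),s["wrist_force"].round(1))
def quad(z=.008,box=(286,138,352,200)):
    f=arm.grab_frame("side");a,b,c,d=box
    hsv=cv2.cvtColor(f["image"][b:d,a:c],cv2.COLOR_RGB2HSV)
    m=((hsv[...,1]<70)&(hsv[...,2]<190)).astype(np.uint8);n,l,s,_=cv2.connectedComponentsWithStats(m)
    i=1+np.argmax(s[1:,4]);print(s[i])
    cnt=cv2.findContours((l==i).astype(np.uint8),0,1)[0][0]
    for x in cv2.approxPolyDP(cv2.convexHull(cnt),3,True)[:,0]+[a,b]: print(x,(mframe(onz(f,x,z),NIP,YAW)*1000).round(1))
    return f
E
python3 - <<'E'
from h import *
tcp();f=quad();where()
E
```

```text
clock: 10.98
tcp_pos: [0.5793, -0.2774, 0.0156]
eef_rot: [0.666, 0.746, 0.0, 0.001]
wrist_force: [0.8, -4.3, 3.0]
opening: 0.604
grip_force: 2.3
clock: 11.48
tcp_pos: [0.5746, -0.2596, 0.0155]
eef_rot: [0.666, 0.746, -0.0, 0.001]
wrist_force: [0.6, -4.7, 4.9]
opening: 0.6
grip_force: 2.6
tcp [-429.7   -1.5] 15.5 [ 0.6 -4.7  4.9]
[  17    0   37   50 1114]
[337 141] [-491.3   48.2]
[333 187] [-285.7   42.4]
[304 185] [-287.5  -47.3]
[303 139] [-492.7  -67. ]
top platform_mid 0.47 [-357.9    1. ]
side platform_mid 0.58 [-360.7   -8.3]
side platform_mid 0.23 [-290.2   -5. ]
side platform_front 0.87 [-294.4  -11.8]
```

```bash
python3 -m creep '[[[0,0,-0.13,0,0,0,0.2],[0.1,-0.01,0,0,0,0,0.2],[0.13,-0.01,0,0,0,0,0.2],[0.13,-0.01,0,0,0,0,0.2],[0.13,-0.01,0,0,0,0,0.2],[0.13,0,0,0,0,0,0.2],[0.1,0,0,0,0,0,0.2],[0.1,0,0,0,0,0,0.2],[0.1,0,0,0,0,0,0.2],[0.1,0,0,0,0,0,0.2],[0.13,0,0,0,0,0,0.2],[0.13,0,0,0,0,0,0.2]]]'
python3 -m creep '[[[0.13,0,0,0,0,0,0.2],[0.13,0,0,0,0,0,0.2],[0.13,0,0,0,0,0,0.2],[0.13,0,0,0,0,0,0.2],[0.13,0,0,0,0,0,0.2],[0.13,0,0,0,0,0,0.2],[0.13,0,0,0,0,0,0.2],[0.13,0,0,0,0,0,0.2],[0.13,0,0,0,0,0,0.2],[0.13,0,0,0,0,0,0.2],[0.13,0,0,0,0,0,0.2],[0.13,0,0,0,0,0,0.2]]]'
python3 -c "
from h import *
tcp();f=arm.grab_frame('side')
save(f,'b');im=cv2.imread('pics/b.png')[130:240,260:390];cv2.imwrite('pics/b1.png',cv2.resize(im,None,fx=5,fy=5,interpolation=cv2.INTER_CUBIC))"
```

```text
clock: 12.83
tcp_pos: [0.5688, -0.2212, 0.0191]
eef_rot: [0.666, 0.746, 0.0, 0.0]
wrist_force: [0.3, -1.6, -2.1]
opening: 0.603
grip_force: 0.9
clock: 13.83
tcp_pos: [0.5634, -0.1746, 0.0191]
eef_rot: [0.666, 0.746, 0.0, -0.0]
wrist_force: [0.0, -1.6, -1.3]
opening: 0.603
grip_force: 0.9
tcp [-3.439e+02 -3.000e-01] 19.1 [ 0.  -1.6 -1.3]
```

View pics/b1.png

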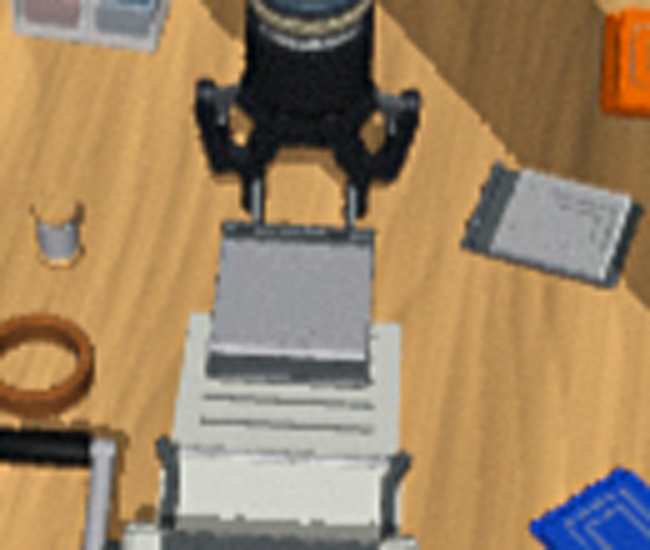

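The picture shows the platform centred and square on the flap, with its front edge at crop (289,378) and the flap's centre line at about 290. I'll go on up the flap.

```bash
python3 -m creep '[[[0.13,0,0,0,0,0,0.2],[0.13,0,0,0,0,0,0.2],[0.13,0,0,0,0,0,0.2],[0.13,0,0,0,0,0,0.2],[0.13,0,0,0,0,0,0.2],[0.13,0,0,0,0,0,0.2],[0.13,0,0,0,0,0,0.2],[0.13,0,0,0,0,0,0.2],[0.13,0,0,0,0,0,0.2],[0.13,0,0,0,0,0,0.2],[0.13,0,0,0,0,0,0.2],[0.13,0,0,0,0,0,0.2]]]'
python3 -m creep '[[[0.13,0,0,0,0,0,0.2],[0.13,0,0,0,0,0,0.2],[0.13,0,0,0,0,0,0.2],[0.13,0,0,0,0,0,0.2],[0.13,0,0,0,0,0,0.2],[0.13,0,-0.03,0,0,0,0.2],[0.13,0,-0.03,0,0,0,0.2],[0.13,0,-0.03,0,0,0,0.2],[0.13,0,-0.03,0,0,0,0.2],[0.13,0,-0.03,0,0,0,0.2]]]'
python3 -c "
from h import *
tcp()"
```

```text
clock: 14.88
tcp_pos: [0.558, -0.128, 0.0191]
eef_rot: [0.666, 0.746, -0.0, -0.0]
wrist_force: [-0.7, -3.3, -0.3]
opening: 0.597
grip_force: 1.0
clock: 15.72
tcp_pos: [0.5534, -0.0891, 0.0236]
eef_rot: [0.666, 0.746, -0.0, -0.0]
wrist_force: [0.7, -2.7, -1.6]
opening: 0.603
grip_force: 0.9
tcp [-257.9   -0.4] 23.6 [ 0.7 -2.7 -1.6]
```

```bash
python3 -m creep '[[[0.12,0,-0.025,0,0,0,0.2],[0.12,0,-0.025,0,0,0,0.2],[0.12,0,-0.025,0,0,0,0.2],[0.12,0,-0.025,0,0,0,0.2],[0.12,0,-0.025,0,0,0,0.2],[0.12,0,-0.025,0,0,0,0.2],[0.12,0,-0.025,0,0,0,0.2],[0.12,0,-0.025,0,0,0,0.2]]]'
python3 -m creep '[[[0.12,0,-0.025,0,0,0,0.2],[0.12,0,-0.025,0,0,0,0.2],[0.12,0,-0.025,0,0,0,0.2],[0.12,0,-0.025,0,0,0,0.2],[0.12,0,-0.025,0,0,0,0.2],[0.12,0,-0.025,0,0,0,0.2],[0.12,0,-0.025,0,0,0,0.2],[0.12,0,-0.025,0,0,0,0.2],[0,0,0,0,0,0,0.2]]]'
python3 -c "
from h import *
tcp()"
```

```text
clock: 16.38
tcp_pos: [0.5505, -0.0608, 0.0298]
eef_rot: [0.666, 0.746, 0.0, 0.0]
wrist_force: [0.1, -1.7, -1.6]
opening: 0.601
grip_force: 1.3
clock: 17.13
tcp_pos: [0.5472, -0.0318, 0.0359]
eef_rot: [0.665, 0.746, 0.0, 0.0]
wrist_force: [0.7, -2.2, 1.3]
opening: 0.597
grip_force: 1.0
tcp [-200.3   -0.9] 35.9 [ 0.7 -2.2  1.3]
```

```bash
python3 -m creep '[[[-0.2,0,0,0,0,0,0.2],[-0.2,0,0,0,0,0,0.2],[0,0,-0.2,0,0,0,0.2],[0,0,-0.2,0,0,0,0.2],[0,0,0,0,0,0,0.2]]]'
python3 -c "
from h import *
tcp();where(z=.032);f=arm.grab_frame('side')
save(f,'c');im=cv2.imread('pics/c.png')[160:270,260:390];cv2.imwrite('pics/cc.png',cv2.resize(im,None,fx=5,fy=5,interpolation=cv2.INTER_CUBIC))"
```

```text
clock: 17.55
tcp_pos: [0.5489, -0.0446, 0.0487]
eef_rot: [0.666, 0.746, 0.0, 0.001]
wrist_force: [0.2, -0.4, 0.2]
opening: 0.598
grip_force: 0.0
tcp [-213.2   -1.1] 48.7 [ 0.2 -0.4  0.2]
side platform_mid 0.9 [-128.8   -4. ]
side platform_front 0.77 [-54.6  -5.5]
side platform_front 0.43 [-237.4   -5.5]
```

View pics/cc.png

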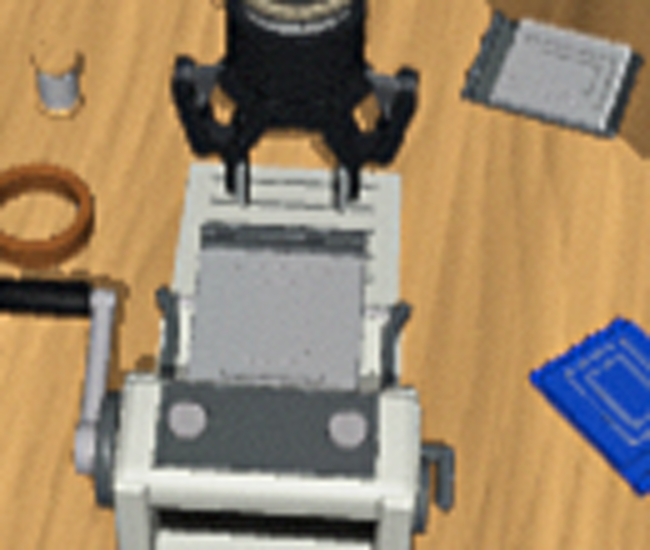

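The picture shows the platform lying between the guides with its front under the cover, and the fingers clear behind it. I'll check the tip height before pushing again.

```bash
python3 -c "
from h import *
f=arm.grab_frame('side')
for z in(0,.003,.006,.009):print(z,[(1000*mframe(onz(f,p,z),NIP,YAW)).round(1) for p in((311.7,142.2),(330.3,142.8))])
for z in(.03,.034,.038,.042):print(z,[(1000*mframe(onz(f,p,z),NIP,YAW)).round(1) for p in((307.6,200.6),(328.6,201.4))])
for p in ((200,225),(368,235),(200,245),(366,252)):
  q=(260+p[0]/5-.4,160+p[1]/5-.4);print([(1000*mframe(onz(f,q,z),NIP,YAW)).round(1).tolist() for z in(.03,.04)])
"
```

```text
0 [array([-487.8,  -37.1]), array([-489.4,   25.9])]
0.003 [array([-484.6,  -36.9]), array([-486.2,   26. ])]
0.006 [array([-481.4,  -36.7]), array([-483.1,   26. ])]
0.009 [array([-478.3,  -36.5]), array([-479.9,   26. ])]
0.03 [array([-208.8,  -30.2]), array([-210.1,   31.4])]
0.034 [array([-205.5,  -30. ]), array([-206.8,   31.5])]
0.038 [array([-202.3,  -29.7]), array([-203.6,   31.5])]
0.042 [array([-199.1,  -29.4]), array([-200.4,   31.5])]
[[-192.2, -52.4], [-184.3, -51.5]]
[[-191.6, 45.6], [-183.7, 45.5]]
[[-177.5, -51.1], [-169.7, -50.2]]
[[-179.1, 44.9], [-171.3, 44.8]]
```

```bash
python3 -m creep '[[[0.1,-0.05,0.1,0,0,0,0.2],[0.1,-0.03,0.1,0,0,0,0.2],[0.1,0,0,0,0,0,0.2],[0.1,0,0,0,0,0,0.2],[0.1,0,0,0,0,0,0.2],[0.1,0,0,0,0,0,0.2],[0.1,0,0,0,0,0,0.2],[0.1,0,0,0,0,0,0.2],[0.1,0,0,0,0,0,0.2],[0.1,0,0,0,0,0,0.2]]]'
python3 -m creep '[[[0.1,0,0,0,0,0,0.2],[0.1,0,0,0,0,0,0.2],[0.1,0,0,0,0,0,0.2],[0.1,0,0,0,0,0,0.2],[0.1,0,0,0,0,0,0.2],[0.1,0,0,0,0,0,0.2]]]'
python3 -c "
from h import *
tcp()"
```

```text
clock: 18.78
tcp_pos: [0.5427, -0.0146, 0.0416]
eef_rot: [0.666, 0.746, 0.0, 0.0]
wrist_force: [0.5, -1.5, -1.2]
opening: 0.602
grip_force: 0.7
clock: 19.28
tcp_pos: [0.5406, 0.0033, 0.0416]
eef_rot: [0.666, 0.746, -0.0, -0.0]
wrist_force: [0.6, -1.6, -1.2]
opening: 0.603
grip_force: 0.7
tcp [-164.6    1.7] 41.6 [ 0.6 -1.6 -1.2]
```

```bash
python3 -m creep '[[[0.1,0,0,0,0,0,0.2],[0.1,0,0,0,0,0,0.2],[0.1,0,0,0,0,0,0.2],[0.1,0,0,0,0,0,0.2],[0.1,0,0,0,0,0,0.2],[0.1,0,0,0,0,0,0.2],[0.05,0,0,0,0,0,0.2]]]'
python3 -m creep '[[[0.05,0,0,0,0,0,0.2],[0.05,0,0,0,0,0,0.2],[0.05,0,0,0,0,0,0.2],[0.05,0,0,0,0,0,0.2]]]'
python3 -m creep '[[[0.05,0,0,0,0,0,0.2],[0.05,0,0,0,0,0,0.2]]]'
python3 -c "
from h import *
tcp();where(z=.032)"
```

```text
clock: 19.87
tcp_pos: [0.5384, 0.0228, 0.0417]
eef_rot: [0.665, 0.746, 0.0, 0.0]
wrist_force: [0.2, -2.2, -0.8]
opening: 0.603
grip_force: 0.8
clock: 20.2
tcp_pos: [0.5377, 0.0285, 0.0417]
eef_rot: [0.666, 0.746, 0.0, -0.0]
wrist_force: [-0.4, -1.2, -0.3]
opening: 0.6
grip_force: 0.6
clock: 20.37
tcp_pos: [0.5374, 0.0315, 0.0416]
eef_rot: [0.666, 0.746, 0.0, 0.0]
wrist_force: [-0.4, -1.0, -0.7]
opening: 0.602
grip_force: 0.6
tcp [-136.2    1.5] 41.6 [-0.4 -1.  -0.7]
side platform_mid 0.91 [-61.1   0.6]
side platform_mid 0.27 [-56.   -3.7]
side platform_front 0.69 [-0.9 -1.3]
```

Front is at about +5 mm. I continue in 1 mm rows.

```bash
python3 -m creep '[[[0.04,0,0,0,0,0,0.2],[0.04,0,0,0,0,0,0.2],[0.04,0,0,0,0,0,0.2]]]'
python3 -m creep '[[[0.04,0,0,0,0,0,0.2],[0.04,0,0,0,0,0,0.2]]]'
python3 -m creep '[[[0.03,0,0,0,0,0,0.2],[0.03,0,0,0,0,0,0.2]]]'
```

```text
clock: 20.92
tcp_pos: [0.537, 0.0348, 0.0416]
eef_rot: [0.666, 0.746, -0.0, 0.0]
wrist_force: [-0.2, -1.6, 0.0]
opening: 0.6
grip_force: 0.6
clock: 21.08
tcp_pos: [0.5367, 0.0374, 0.0416]
eef_rot: [0.666, 0.746, -0.0, 0.0]
wrist_force: [-0.6, -1.3, -0.4]
opening: 0.602
grip_force: 0.6
clock: 21.25
tcp_pos: [0.5365, 0.039, 0.0416]
eef_rot: [0.665, 0.746, -0.0, 0.0]
wrist_force: [-0.6, -4.3, 0.4]
opening: 0.599
grip_force: 2.3
```

```bash
python3 -m creep '[[[0.03,0,0,0,0,0,0.2],[0.03,0,0,0,0,0,0.2]]]'
```

```text
clock: 21.42
tcp_pos: [0.5367, 0.0395, 0.0417]
eef_rot: [0.665, 0.747, -0.001, 0.001]
wrist_force: [-0.6, -11.5, 0.4]
opening: 0.6
grip_force: 5.4
```

```bash
python3 -m creep '[[[0,0,0,0,0,0,0.2],[-0.01,0,0,0,0,0,0.2],[0,0,0,0,0,0,0.2],[-0.2,0,0,0,0,0,0.2],[-0.3,0,0,0,0,0,0.2],[-0.5,0,0,0,0,0,0.2],[0,0,-0.8,0,0,0,-1],[0,0,-0.9,0,0,0,-1],[0,0,-0.9,0,0,0,-1],[0,0,-0.9,0,0,0,-1],[0,0,-0.9,0,0,0,-1],[0,0,-0.9,0,0,0,-1]]]'
python3 - <<'E'
from h import *
tcp();where(z=.032)
for n in("top","side"):
    f=arm.grab_frame(n)
    for k,y in(("crank_knob",-.123),("crank_axis",-.123)):
        for d in arm.landmark_of(f,k)[:2]:
            o,v=ray(f,d["xy"]); nrm=np.array([-np.sin(YAW),np.cos(YAW),0]); p0=np.array([*NIP,0])
            t=(y-(o-p0)@nrm)/(v@nrm);p=o+t*v;m=mframe(p,NIP,YAW)
            print(n,k,round(d["p"],2),np.round(d["xy"],1),"on plane y=-123: x,z",(m[0]*1e3).round(1),(p[2]*1e3).round(1))
            print("   at z .1/.125",[(1e3*mframe(onz(f,d["xy"],z),NIP,YAW)).round(1).tolist() for z in(.1,.125)])
E
```

```text
clock: 22.42
tcp_pos: [0.5394, 0.0106, 0.2019]
eef_rot: [0.666, 0.746, 0.0, -0.0]
wrist_force: [1.0, 0.8, -1.1]
opening: 0.002
grip_force: 0.0
tcp [-157.2    2. ] 201.9 [ 1.   0.8 -1.1]
top platform_mid 0.69 [-55.6  -8.9]
top platform_mid 0.31 [-1.9 -4.7]
top platform_front 0.64 [ 6.6 -9.7]
side platform_mid 0.72 [-46.9  -9. ]
side platform_front 0.63 [10.2 -4.5]
top crank_axis 0.88 [278.2 164.2] on plane y=-123: x,z 3.2 77.1
   at z .1/.125 [[1.5, -116.4], [-0.3, -109.3]]
top crank_axis 0.66 [301.2 198.9] on plane y=-123: x,z -49.6 -611.4
   at z .1/.125 [[-64.2, 9.0], [-64.7, 13.7]]
side crank_knob 0.85 [267.8 219.7] on plane y=-123: x,z -70.6 113.7
   at z .1/.125 [[-80.6, -125.4], [-62.4, -121.0]]
side crank_axis 0.78 [265.3 250.1] on plane y=-123: x,z -0.7 77.4
   at z .1/.125 [[13.5, -119.2], [29.1, -115.1]]
```

```bash
python3 -m creep '[[[0.05,0.87,0,0,0,0,-1],[0.05,0.87,0,0,0,0,-1],[0.05,0.87,0,0,0,0,-1],[0.05,0.87,0,0,0,0,-1],[0.05,0.87,0,0,0,0,-1],[0,0,0,0,0,0,-1]]]'
python3 -m creep '[[[0,0,0,0,1,0,-1],[0,0,0,0,1,0,-1],[0,0,0,0,1,0,-1],[0,0,0,0,1,0,-1],[0,0,0,0,1,0,-1],[0,0,0,0,1,0,-1],[0,0,0,0,0.55,0,-1],[0,0,0,0,0,0,-1]]]'
cat >> h.py <<'E'
def tool():
    s=arm.read_state();m=R.from_quat(s["eef_rot"]).as_matrix();c,t=np.cos(YAW),np.sin(YAW)
    M=np.array([[c,t,0],[-t,c,0],[0,0,1]])
    print("axes in machine frame\n",(M@m).round(2),s["joints"].round(2));return M@m
E
python3 -c "
from h import *
tcp();tool()"
```

```text
clock: 23.52
tcp_pos: [0.6735, 0.0335, 0.2002]
eef_rot: [0.665, 0.746, 0.002, 0.002]
wrist_force: [1.1, -0.4, -0.9]
opening: 0.003
grip_force: 0.0
clock: 24.18
tcp_pos: [0.6676, 0.0304, 0.1974]
eef_rot: [0.617, 0.687, 0.255, -0.288]
wrist_force: [0.5, -0.8, -0.7]
opening: 0.0
grip_force: 0.0
tcp [-152.5 -127.7] 197.4 [ 0.5 -0.8 -0.7]
axes in machine frame
 [[ 0.7  -0.01  0.71]
 [-0.01 -1.   -0.  ]
 [ 0.71 -0.01 -0.7 ]] [-0.4   0.79  1.3   0.67  1.53 -0.7 ]
```

```bash
python3 -m creep '[[[-0.53,0,0.67,0,0,0,-1],[-0.53,0,0.67,0,0,0,-1],[-0.53,0,0.67,0,0,0,-1],[0,0,0.5,0,0,0,-1],[0,0,0.5,0,0,0,-1],[0,0,0.4,0,0,0,-1],[0,0,0.25,0,0,0,-1],[0,0,0,0,0,0,-1]]]'
python3 -c "
from h import *
tcp()
f=arm.grab_frame('side')
save(f,'d');im=cv2.imread('pics/d.png')[150:270,230:370];cv2.imwrite('pics/d1.png',cv2.resize(im,None,fx=5,fy=5,interpolation=cv2.INTER_CUBIC))"
```

```text
clock: 24.85
tcp_pos: [0.6626, 0.0791, 0.089]
eef_rot: [0.614, 0.69, 0.254, -0.287]
wrist_force: [-0.2, 0.4, 0.3]
opening: -0.003
grip_force: 0.0
tcp [-103.6 -128.4] 89.0 [-0.2  0.4  0.3]
```

View pics/d1.png

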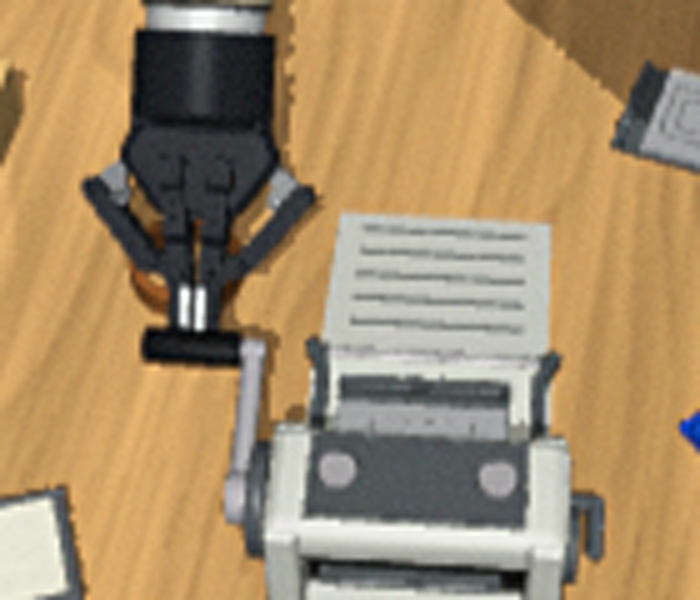

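The picture shows the closed fingers just behind and below the handle (handle at crop 192,345, fingertips at 192,325). The spine is at (430,388) between the guides. I'll work out the crank arc.

```bash
python3 - <<'E'
import numpy as np
def pose(ph,a,g=0):
    n=np.array([np.cos(a),np.sin(a)]);d=np.array([np.sin(a),-np.cos(a)])
    return np.array([80*np.sin(ph),85+80*np.cos(ph)])-(21+g)*n-6*d
ph=np.radians(np.linspace(-70,26,33));a=np.radians(np.linspace(45,0,33))
prev=np.array([-103.6,89.]);pa=a[0]
p0=pose(ph[0],a[0]);print("to contact",((p0-prev)@[np.cos(pa),np.sin(pa)]).round(1),((p0-prev)@[np.sin(pa),-np.cos(pa)]).round(1))
prev=p0
for i in range(1,33):
    p=pose(ph[i],a[i]);am=pa;dl=p-prev
    print(i,np.degrees(ph[i]).round(0),"x %.2f z %.2f ry %.2f"%(dl@[np.cos(am),np.sin(am)]/30,dl@[np.sin(am),-np.cos(am)]/30,(a[i]-pa)/.12),p.round(0));prev=p;pa=a[i]
E
```

```text
to contact 15.6 -2.4
1 -67.0 x 0.13 z -0.07 ry -0.20 [-93. 106.]
2 -64.0 x 0.13 z -0.07 ry -0.20 [-91. 110.]
3 -61.0 x 0.14 z -0.07 ry -0.20 [-90. 115.]
4 -58.0 x 0.14 z -0.06 ry -0.20 [-88. 119.]
5 -55.0 x 0.14 z -0.06 ry -0.20 [-86. 123.]
6 -52.0 x 0.14 z -0.05 ry -0.20 [-83. 127.]
7 -49.0 x 0.14 z -0.05 ry -0.20 [-81. 130.]
8 -46.0 x 0.14 z -0.05 ry -0.20 [-78. 134.]
9 -43.0 x 0.14 z -0.04 ry -0.20 [-76. 137.]
10 -40.0 x 0.14 z -0.04 ry -0.20 [-73. 141.]
11 -37.0 x 0.14 z -0.04 ry -0.20 [-69. 144.]
12 -34.0 x 0.14 z -0.03 ry -0.20 [-66. 147.]
13 -31.0 x 0.14 z -0.03 ry -0.20 [-63. 149.]
14 -28.0 x 0.14 z -0.02 ry -0.20 [-59. 152.]
15 -25.0 x 0.14 z -0.02 ry -0.20 [-55. 154.]
16 -22.0 x 0.14 z -0.02 ry -0.20 [-52. 157.]
17 -19.0 x 0.14 z -0.01 ry -0.20 [-48. 159.]
18 -16.0 x 0.14 z -0.01 ry -0.20 [-44. 160.]
19 -13.0 x 0.14 z -0.00 ry -0.20 [-40. 162.]
20 -10.0 x 0.14 z -0.00 ry -0.20 [-36. 163.]
21 -7.0 x 0.14 z 0.00 ry -0.20 [-32. 165.]
22 -4.0 x 0.14 z 0.01 ry -0.20 [-27. 166.]
23 -1.0 x 0.14 z 0.01 ry -0.20 [-23. 166.]
24 2.0 x 0.14 z 0.01 ry -0.20 [-19. 167.]
25 5.0 x 0.14 z 0.02 ry -0.20 [-15. 167.]
26 8.0 x 0.14 z 0.02 ry -0.20 [-11. 167.]
27 11.0 x 0.14 z 0.03 ry -0.20 [ -6. 167.]
28 14.0 x 0.14 z 0.03 ry -0.20 [ -2. 167.]
29 17.0 x 0.14 z 0.03 ry -0.20 [  2. 166.]
30 20.0 x 0.13 z 0.04 ry -0.20 [  6. 165.]
31 23.0 x 0.13 z 0.04 ry -0.20 [ 10. 164.]
32 26.0 x 0.13 z 0.04 ry -0.20 [ 14. 163.]
```

```bash
python3 -m creep '[[[0.17,0,-0.03,0,0,0,-1],[0.17,0,-0.03,0,0,0,-1],[0.17,0,-0.02,0,0,0,-1],[0.13,0,-0.07,0,-0.2,0,-1],[0.13,0,-0.07,0,-0.2,0,-1],[0.14,0,-0.07,0,-0.2,0,-1],[0.14,0,-0.06,0,-0.2,0,-1]]]'
python3 -c "
from h import *
tcp()"
```

```text
clock: 25.48
tcp_pos: [0.6631, 0.0872, 0.1169]
eef_rot: [0.628, 0.704, 0.222, -0.247]
wrist_force: [1.1, -10.8, -7.1]
opening: 0.0
grip_force: 6.6
tcp [ -95.6 -129.8] 116.9 [  1.1 -10.8  -7.1]
```

```bash
python3 -m creep '[[[0.15,0,-0.06,0,-0.2,0,-1],[0.15,0,-0.05,0,-0.2,0,-1],[0.15,0,-0.05,0,-0.2,0,-1],[0.15,0,-0.05,0,-0.2,0,-1],[0.15,0,-0.04,0,-0.2,0,-1],[0.15,0,-0.04,0,-0.2,0,-1]]]'
python3 - <<'E'
from h import *
tcp();tool()
f=arm.grab_frame("side")
for d in arm.landmark_of(f,"crank_knob")[:2]:
    o,v=ray(f,d["xy"]); nrm=np.array([-np.sin(YAW),np.cos(YAW),0]); p0=np.array([*NIP,0])
    t=(-.123-(o-p0)@nrm)/(v@nrm);p=o+t*v;print(d["p"],mframe(p,NIP,YAW),p[2])
where(z=.032)
E
```

```text
clock: 25.98
tcp_pos: [0.6617, 0.1009, 0.1418]
eef_rot: [0.642, 0.72, 0.176, -0.194]
wrist_force: [-1.6, -19.0, 0.3]
opening: -0.003
grip_force: 8.5
tcp [ -81.8 -130. ] 141.8 [ -1.6 -19.    0.3]
axes in machine frame
 [[ 0.86 -0.    0.51]
 [-0.   -1.   -0.01]
 [ 0.51  0.   -0.86]] [-0.23  0.76  1.4   0.53  1.22 -0.59]
side platform_mid 0.7 [-49.   -6.2]
side platform_front 0.77 [22.5 -5.5]
```

The handle is near the fingertips, so I go deeper along the finger before pushing on.

```bash
python3 -m creep '[[[-0.07,0,0.12,0,0,0,-1],[-0.05,0,0.15,0,0,0,-1],[0,0,0.1,0,0,0,-1],[0,0,0,0,0,0,-1]]]'
python3 -c "
from h import *
tcp();
f=arm.grab_frame('side')
save(f,'e');im=cv2.imread('pics/e.png')[150:270,230:370];cv2.imwrite('pics/e1.png',cv2.resize(im,None,fx=5,fy=5,interpolation=cv2.INTER_CUBIC))"
```

```text
clock: 26.72
tcp_pos: [0.661, 0.1088, 0.1308]
eef_rot: [0.642, 0.719, 0.179, -0.198]
wrist_force: [0.9, -7.2, -1.2]
opening: 0.003
grip_force: 3.1
tcp [ -73.9 -130.3] 130.8 [ 0.9 -7.2 -1.2]
```

View pics/e1.png

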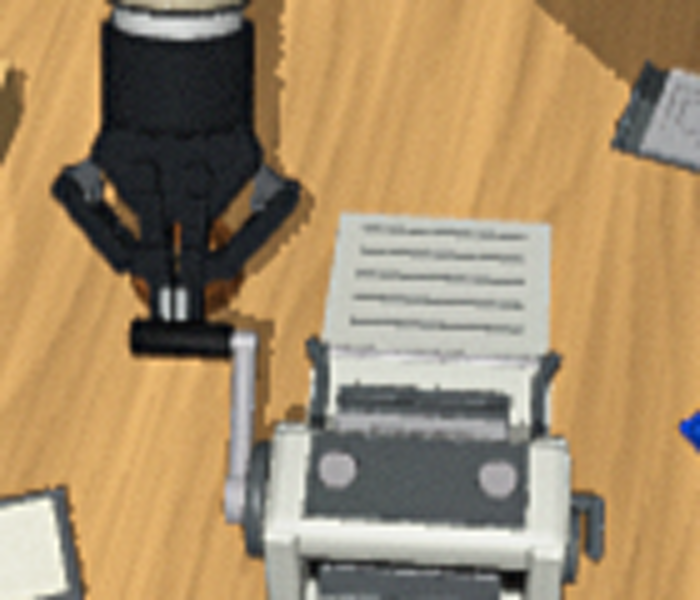

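The picture shows the fingers still behind the handle (185,337) and the platform drawn a little farther in. I'll replan from here.

```bash
cat > plan.py <<'E'
import numpy as np,sys
from h import *
s=arm.read_state();m=mframe(s["tcp_pos"],NIP,YAW)*1e3;P=np.array([m[0],s["tcp_pos"][2]*1e3])
A=R.from_quat(s["eef_rot"]).as_matrix();a0=np.arctan2(A[2,0],A[2,2]*-1)
n=lambda a:np.array([np.cos(a),np.sin(a)]);d=lambda a:np.array([np.sin(a),-np.cos(a)])
from scipy.optimize import brentq
f=lambda t:np.linalg.norm(P+21*n(a0)+t*d(a0)-[0,85])-80
s0=brentq(f,-15,25);H=P+21*n(a0)+s0*d(a0);p0=np.arctan2(H[0],H[1]-85)
print("tilt",np.degrees(a0).round(1),"contact s",round(s0,1),"phi",np.degrees(p0).round(1),"crank",round(p0+1.047,2))
end,N,ae=np.radians(float(sys.argv[1])),int(sys.argv[2]),np.radians(float(sys.argv[3]))
prev,pa=P,a0
for i in range(1,N+1):
    k=i/N;a=a0+(ae-a0)*k;p=p0+(end-p0)*k;sv=s0+(2-s0)*k
    q=np.array([80*np.sin(p),85+80*np.cos(p)])-21*n(a)-sv*d(a)
    if i%3==1 or i==N:print(i,"x %.2f z %.2f ry %.2f"%((q-prev)@n(pa)/30,(q-prev)@d(pa)/30,(a-pa)/.12))
    prev,pa=q,a
E
python3 plan.py 28 24 0
```

```text
tilt 31.0 contact s -0.4 phi -44.5 crank 0.27
1 x 0.14 z -0.05 ry -0.19
4 x 0.14 z -0.04 ry -0.19
7 x 0.14 z -0.02 ry -0.19
10 x 0.14 z -0.01 ry -0.19
13 x 0.14 z 0.00 ry -0.19
16 x 0.14 z 0.01 ry -0.19
19 x 0.13 z 0.03 ry -0.19
22 x 0.13 z 0.04 ry -0.19
24 x 0.13 z 0.05 ry -0.19
```

```bash
python3 -m creep '[[[0.16,0,-0.05,0,-0.19,0,-1],[0.16,0,-0.05,0,-0.19,0,-1],[0.16,0,-0.04,0,-0.19,0,-1],[0.15,0,-0.04,0,-0.19,0,-1],[0.14,0,-0.03,0,-0.19,0,-1],[0.14,0,-0.02,0,-0.19,0,-1]]]'; python3 plan.py 28 18 0
```

```text
clock: 27.27
tcp_pos: [0.6589, 0.1271, 0.1491]
eef_rot: [0.653, 0.731, 0.133, -0.147]
wrist_force: [0.3, -13.2, -2.3]
opening: 0.001
grip_force: 6.3
tilt 22.8 contact s 0.8 phi -26.6 crank 0.58
1 x 0.14 z -0.02 ry -0.18
4 x 0.14 z -0.01 ry -0.18
7 x 0.14 z 0.00 ry -0.18
10 x 0.14 z 0.02 ry -0.18
13 x 0.13 z 0.03 ry -0.18
16 x 0.13 z 0.04 ry -0.18
18 x 0.13 z 0.05 ry -0.18
```

Works well.

```bash
python3 -m creep '[[[0.14,0,-0.02,0,-0.18,0,-1],[0.14,0,-0.02,0,-0.18,0,-1],[0.14,0,-0.02,0,-0.18,0,-1],[0.14,0,-0.01,0,-0.18,0,-1],[0.14,0,-0.01,0,-0.18,0,-1],[0.14,0,0,0,-0.18,0,-1],[0.14,0,0,0,-0.18,0,-1],[0.14,0,0.01,0,-0.18,0,-1],[0.14,0,0.01,0,-0.18,0,-1]]]'; python3 plan.py 28 9 0; python3 -c "
from h import *
where(z=.032)"
```

```text
clock: 28.02
tcp_pos: [0.6548, 0.1621, 0.1638]
eef_rot: [0.662, 0.742, 0.069, -0.075]
wrist_force: [1.7, -11.6, -0.6]
opening: -0.002
grip_force: 6.1
tilt 11.8 contact s 3.1 phi 0.7 crank 1.06
1 x 0.14 z 0.02 ry -0.19
4 x 0.14 z 0.03 ry -0.19
7 x 0.13 z 0.05 ry -0.19
9 x 0.13 z 0.05 ry -0.19
side platform_mid 0.73 [-31.2  -7.4]
side platform_front 0.84 [30.1 -3.4]
```

```bash
python3 -m creep '[[[0.14,0,0.02,0,-0.18,0,-1],[0.14,0,0.02,0,-0.18,0,-1],[0.14,0,0.03,0,-0.18,0,-1],[0.14,0,0.03,0,-0.18,0,-1],[0.14,0,0.04,0,-0.18,0,-1],[0.14,0,0.04,0,-0.18,0,-1],[0.14,0,0.05,0,-0.18,0,-1],[0.14,0,0.05,0,-0.18,0,-1],[0.14,0,0.05,0,-0.18,0,-1],[0.14,0,0.06,0,-0.18,0,-1],[0.14,0,0.06,0,-0.18,0,-1]]]'; python3 plan.py 45 6 0; python3 -c "
from h import *
where(z=.03)
f=arm.grab_frame('side')
save(f,'g');im=cv2.imread('pics/g.png')[180:280,250:370]
cv2.imwrite('pics/g1.png',cv2.resize(im,None,fx=6,fy=6,interpolation=cv2.INTER_CUBIC))
for x in(.034,.04,.045,.05,.055):
  w=NIP+x*np.array([np.cos(YAW),np.sin(YAW)]);print(x,((proj(f,[*w,.03])-[250,180])*6).round(0))"
```

```text
clock: 29.23
tcp_pos: [0.6493, 0.2088, 0.1561]
eef_rot: [0.666, 0.746, -0.01, 0.013]
wrist_force: [2.3, -12.4, 2.1]
opening: -0.003
grip_force: 6.6
tilt -1.8 contact s 6.1 phi 36.5 crank 1.68
1 x 0.05 z 0.06 ry 0.04
4 x 0.05 z 0.07 ry 0.04
6 x 0.05 z 0.07 ry 0.04
top platform_mid 0.94 [-22.8  -9.8]
top platform_mid 0.19 [-5.9  3.8]
side platform_mid 0.95 [-15.8  -8.2]
side platform_mid 0.68 [-5.6 -9.3]
side platform_front 0.65 [49.2 -5.2]
side platform_front 0.17 [-17.9   9.3]
0.034 [374. 565.]
0.04 [373. 577.]
0.045 [372. 587.]
0.05 [371. 598.]
0.055 [371. 608.]
```

View pics/g1.png

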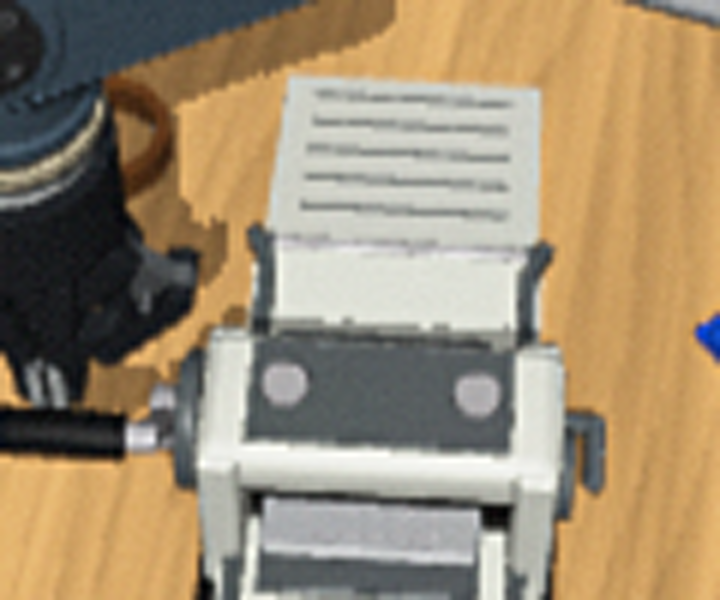

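The platform's front shows beyond the cover: the pad is at crop (370,525) and the plate's front edge at row ~592, so about 47 mm past the nip, and square. I back off the handle now.

```bash
python3 -m creep '[[[-0.3,0,0,0,0,0,-1],[-0.6,0,0,0,0,0,-1],[-0.4,0,-0.5,0,0,0,-1],[0,0,-0.9,0,0,0,-1],[0,0,-0.9,0,0,0,-1],[0,0,-0.6,0,0,0,-1],[0,0,0,0,0,0,-1],[0,0,0,0,0,0,-1],[0,0,0,0,0,0,-1],[0,0,0,0,0,0,-1]]]'; python3 -c "
from h import *
tcp();where(z=.03)
print(arm.close_job())"
```

```text
clock: 30.42
tcp_pos: [0.6508, 0.1767, 0.2404]
eef_rot: [0.666, 0.746, -0.009, 0.007]
wrist_force: [0.5, 0.0, -0.6]
opening: 0.003
grip_force: 0.0
tcp [  -5.3 -128. ] 240.4 [ 0.5  0.  -0.6]
top platform_mid 0.89 [-22.6   0.9]
side platform_mid 0.91 [-20.3  -5.8]
side platform_mid 0.38 [-238.8   -1.4]
side platform_front 0.89 [50.7 -2.2]
the job is handed in; nothing more can be done
None
```

I pushed the platform in snug (about 12 N measured at the wrist) and cranked it to about 1.7 rad. It is held between the rollers with its front edge roughly 47 mm beyond the nip, the robot is clear, and the job is handed in at about 30 s; no verdict was returned.

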